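# Switch on the kitchen scale and weigh the spice jar

## Task

Switch the kitchen scale on by sliding the small switch in its recessed slot fully to the left end, as seen from the scale's front. Only then, since the scale zeroes itself with an empty plate, set the spice jar that stands by itself to the right of the scale gently down upright, its whole foot on the scale's round plate, and let go of it. Do not knock over or push away the things around.

Things in the scene. Friction and masses are not known exactly. Their poses are not given: they have to be found in the camera images.
- scale: Grey kitchen scale, fixed, 215 x 200 mm on plan; origin under it at table height. Its front (-x side, facing the robot, turned by up to 0.3 rad) is a control face that slopes 36 degrees from horizontal, rising to +x, from 18 mm above the table to 65 mm; +y is left as seen from the front, z up. Behind the face it is 60 mm high, with a round steel plate on top.
- plate_centre (a point): Centre of the top of the scale's steel plate: round, 140 mm across, flat, horizontal, 72 mm above the table.
- slot_centre (a point): Centre of the recessed slot's mouth, on the surface of the sloping face, 39 mm above the table. x points up the slope, y along the slot (to the left), z straight out of the face. The slot is 86 mm long (along y), 32 mm wide (along x) and 12 mm deep with a light flat floor: wide enough for shut fingertips. Beside and below it the way is open.
- brow_edge (a point): Middle of the outer edge of the flat drip brow above the slot, 110 mm long along the slot, 5 mm thick. It stands 40 mm square out from the face, its lower side 20 mm up the slope from the slot's centre line, so a vertical finger cannot enter: come in under it with the fingers leaning, pointing away from the robot and down, within about 10 degrees of square to the face.
- switch_top (a point): Centre of the ribbed top of the black switch knob, which lies in the slot, 3 mm below the face. The knob is 29 mm wide (across the slot), 18 mm long (along the slot) and 9 mm high. When off it leaves about 44 mm of free slot on its right, where shut fingertips fit in and can push its right side.
- switch (a joint): How far the knob has been slid to the left (+y of the slot), m: 0 is off, 0.024 fully on, at the stop; it starts between 0 and 0.003. It stays where it is left; about 3 N moves it.
- jar_centre (a point): Centre, half-way up, of the spice jar: upright, round, 45 mm in diameter at the cap, 42 mm below, 106 mm high with its screw cap, about 0.11 kg; z is its axis, upward. It starts on the table to the right of the scale. It can be gripped across its diameter from above, in its upper half so that the gripper's body clears the cap. (Jars at the far edge of the table are not meant.)
- bowl: Bystander: round steel bowl, 135 mm across and 55 mm high; origin under its centre. Leave alone.
- ramekin: Bystander: white ramekin, 66 mm across and 38 mm high; origin under its centre. Leave alone.
- veg_peeler: Bystander: hand peeler lying flat, 170 x 25 x 18 mm, along its x; origin under its centre. Leave alone.
Things that resemble listed ones, but are neither listed nor needed, are in the scene too. Several things look just like the part that bears jar_centre: the one meant starts farthest from the robot's base.

How it is judged:
By the outcome, as a careful person would: the job done as asked, in the order asked, and still so for the second after the job is handed in, with the robot touching nothing.
It also fails if it takes over 51 s, if anything falls off the work surface, if the arm or the gripper's body presses on something with over 40 N, if the wrist force passes 120 N, or if a joint passes its speed limit or range.

## Robot

A 6-joint arm with a two-finger parallel gripper is mounted at the origin on a cart in front of the work surface, level with it; the furniture and walls round the work are solid. World frame = base frame: x ahead of the robot, y to its left, z up, the work surface at z = 0. Lengths are in m, angles in rad, forces in N, time in s.
With the tool pointing down it reaches from about 0.325 to 0.925 m from the base axis. Payload 3.1 kg.
Tool frame: the origin (TCP) lies on the centre line of the jaws, within the pads' length; the fingertips stand 19 mm ahead of it and the grasp point (between the pads) is the TCP; y points along the fingers, x is the direction in which the jaws open and shut, and the axes are right-handed (so a half turn about y gives the same grasp; the last joint's range is limited). The gripper opens to 85 mm and grips with 20 to 120 N. Pads are 22 mm wide; open, the fingers measure 114 mm over their backs; the gripper's body (76 mm by 85 mm) begins 54 mm behind the grasp point. The pads swing forward as they close: fully open they stand 13 mm farther back than shut.
Start: joints at [-1.267, 0.217, 1.613, -0, 1.311, -0.112], TCP at [0.252, -0.572, 0.25] pointing down, gripper open.
Joint ranges: [-2.75, 2.75], [-0.78, 2.1], [0.31, 2.55], [-1.13, 4.27], [0.13, 2.63], [-2.58, 2.58]. Speed limits (rad/s): [2.79, 2.79, 3.14, 3.14, 3.14, 3.14].

## Interface

Orientations are given as a unit quaternion [w, x, y, z].
In Python, from rig import get_state, read_camera, job_done gives the robot as it stands.
- The arm moves only by the shell command python3 -m creep 'ROWS' [FORCE]. ROWS is a JSON object of lists of equal length, an entry for each row: "linear": the shift along the tool's x, y, z in units of 30 mm (1.0 is 30 mm), a list of three; "twist": the turn, a rotation vector about the tool's x, y, z in degrees, a list of three; "grip": the gripper's target within -1 to 1 (fully open at 1, half-way at 0, shut at -1). A call has 1 to 12 rows; each row shifts and turns the commanded pose from where the row before left it, along the tool's axes as they then stand; what a row does not reach is not made up. A row lasts 1/10 s, in which the tool goes at most 50 mm and 8.59 degrees, less where a joint would pass 70% of its speed; a pose out of reach is approached as far as the arm can. A call is refused whole if a number of a shift passes 1 or a number of a turn 8.59, either way. A call with a gripper value outside its range is refused whole. The fingers move at their own pace and stop on an object; FORCE is the grip in N (left out, the last holds). Time passes only in rows, so rows that do not move let the fingers close. It gives the time, the measured TCP pose, the force and the opening at its end, in the units of the state.
- get_state(): the state, without advancing time (a new reading comes with each control period).
- read_camera(name): name is "scene" or "top" or "wrist"; returns a dict with "img" (384x512x3 uint8, red, green, blue), "K" (3x3 intrinsics, pixels), "rvec" (rotation vector, rad) and "tvec" (3), from world to camera coordinates, as OpenCV has them. Camera axes: x right, y down, z forward; pixel columns grow to the right and rows downward; lengths in m; the calibration is good to about 2 mm. A picture is of the moment at which its call begins. There is no depth.
- job_done(): hands the job in, once; it reports no verdict.
The state is a dict: "t": time; "q": joint angles; "qd": joint speeds; "joint_efforts": joint torques, N m; "ee_pos": TCP position; "tcp_rot": TCP orientation; "ft_force": force on the tool from outside, world axes, zero at the start; "wrist_torque": the same for the moment, N m; "width": finger opening in m.
Only numpy, scipy, OpenCV 4.12 (cv2) and the standard library are available. Lean on these libraries where they do the work, as an engineer would, in place of code of your own. Each camera call takes 0.05 s, during which the arm holds its last target. There are 200 camera calls.

## Working session

There is one attempt and no reset: what is moved stays moved. The work goes in short steps, Python scripts to look and compute and a shell command to move; the robot and the scene stay as the last step left them, time stands still between calls to the robot, and variables do not carry over. Pictures are saved under pics/ and viewed, about 8 in all and at most 12, crops included, and the job is handed in when it is done.

```bash
mkdir -p pics; ls; python3 - <<'E'
from rig import get_state, read_camera
import cv2
s=get_state(); print({k:(v if not hasattr(v,'tolist') else v.tolist()) for k,v in s.items()})
for n in ("scene","top"):
    c=read_camera(n); cv2.imwrite(f"pics/{n}0.png",cv2.resize(c["img"][:,:,::-1],(800,600),interpolation=cv2.INTER_CUBIC)); print(n,c["K"],c["rvec"],c["tvec"])
E
```

```text
pics
{'t': 0.0, 'q': [-1.2671797886428344, 0.21777637586250542, 1.614956715244696, 1.1573281552369129e-05, 1.3113560692797284, -0.11218422945839251], 'qd': [0.0007376701599937726, 0.0005642045595723746, -0.00023826228550708617, -0.0010478369296525371, 0.0005255443859772078, -0.0006955669706689701], 'joint_efforts': [0.0016716314348741435, -39.68397617340088, -30.384929180145264, -9.715796977616264e-05, 0.009590275876689702, 1.1315507890685694e-05], 'ee_pos': [0.25224354824582623, -0.570964437086219, 0.2489426882244309], 'tcp_rot': [0.5929998329013003, -0.5918704892041069, 0.38670923085251474, -0.3853524269571654], 'ft_force': [0.5584848560549124, 0.606479461387149, -0.6549052578806556], 'wrist_torque': [-0.014135093805726725, -0.00895593610786951, 0.0034652074466642122], 'width': 0.08538020370937319}
scene [[400.14950368   0.         252.15965052]
 [  0.         400.14950368 189.62616031]
 [  0.           0.           1.        ]] [ 0.68969064 -2.67262228  1.10542119] [0.49604921 0.20812672 1.25870597]
top [[491.7383032    0.         257.09899934]
 [  0.         491.7383032  189.83505581]
 [  0.           0.           1.        ]] [ 2.1641818  -2.16827475  0.09232745] [0.07049598 0.53944945 1.63042723]
```

View pics/scene0.png

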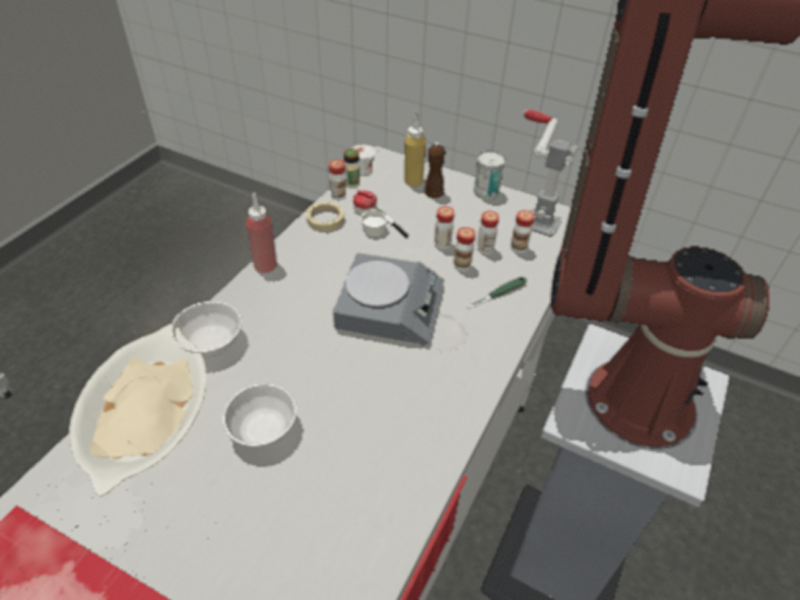

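View pics/top0.png

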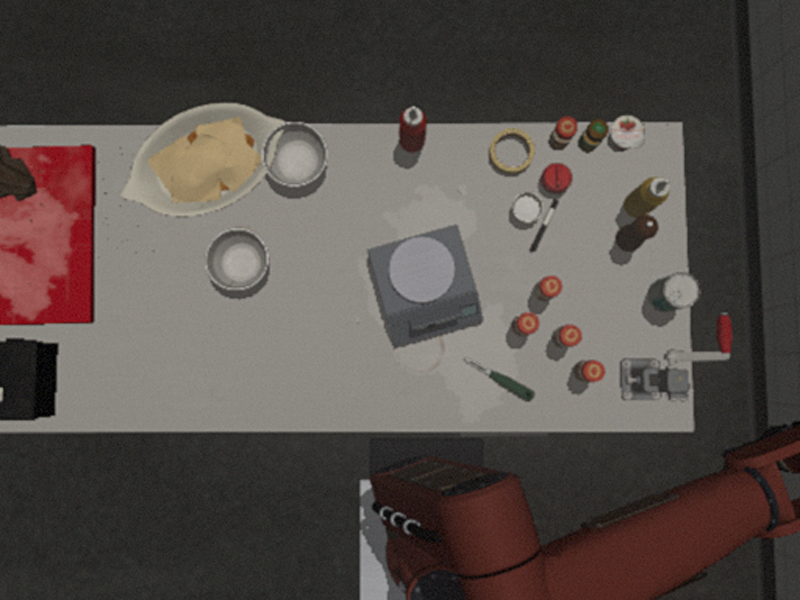

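Scene: the scale is at about (425,285) in the top view, with the slot and brow at (440,322). Red-capped jars in the top view are at (550,287), (527,323), (569,335) and (592,371). A far-edge jar at (565,130) is excluded. The peeler is at (500,380). Bowls and the ramekin are clear of the work area.

```bash
cat > h.py <<'E'
import numpy as np, cv2
from rig import get_state, read_camera
from scipy.spatial.transform import Rotation as R
def ray(c,u,v,z):
    Rm=cv2.Rodrigues(np.array(c["rvec"],float))[0]; t=np.array(c["tvec"],float).ravel()
    o=-Rm.T@t; d=Rm.T@np.linalg.inv(np.array(c["K"]))@[u,v,1]
    return o+d*(z-o[2])/d[2]
def proj(c,P):
    return cv2.projectPoints(np.array(P,float).reshape(-1,3),np.array(c["rvec"],float),np.array(c["tvec"],float),np.array(c["K"]),None)[0].reshape(-1,2)
def tool(): # position, R
    s=get_state(); q=s["tcp_rot"]; return np.array(s["ee_pos"]),R.from_quat([q[1],q[2],q[3],q[0]])
E
python3 - <<'E'
from h import *
k=.64
top=read_camera("top"); sc=read_camera("scene")
print(np.array(R.as_matrix(tool()[1])).round(3))
for n,(u,v,z) in dict(jA=(550,287,.106),jB=(527,323,.106),jC=(569,335,.106),jD=(592,371,.106),plate=(422,269,.072),bl=(370,247,.06),br=(460,227,.06),fr=(480,323,.018),fl=(395,345,.018),slotish=(435,327,.039)).items():
    p=ray(top,(u+.5)*k-.5,(v+.5)*k-.5,z); print(n,p.round(3),np.hypot(*p[:2]).round(3))
for n,(u,v,z) in dict(jtopleft=(445,212,.106),j2=(466,233,.106),j3=(489,217,.106),j4=(525,217,.106),plate=(377,283,.072)).items():
    print(n,ray(sc,(u+.5)*k-.5,(v+.5)*k-.5,z).round(3))
def crop(c,x0,y0,x1,y1,f,n): cv2.imwrite(n,cv2.resize(c["img"][y0:y1,x0:x1,::-1],None,fx=f,fy=f,interpolation=cv2.INTER_CUBIC))
a=cv2.resize(top["img"][135:265,225:395,::-1],None,fx=4.5,fy=4.5,interpolation=cv2.INTER_CUBIC)
cv2.imwrite("pics/c1.png",a); print(a.shape)
E
```

```text
[[ 0.404 -0.     0.915]
 [-0.915  0.001  0.404]
 [-0.002 -1.     0.   ]]
jA [ 0.552 -0.235  0.106] 0.599
jB [ 0.478 -0.187  0.106] 0.513
jC [ 0.453 -0.272  0.106] 0.528
jD [ 0.38  -0.317  0.106] 0.495
plate [0.594 0.027 0.072] 0.595
bl [0.643 0.137 0.06 ] 0.658
br [ 0.686 -0.055  0.06 ] 0.688
fr [ 0.483 -0.099  0.018] 0.493
fl [0.436 0.085 0.018] 0.444
slotish [ 0.474 -0.001  0.039] 0.474
jtopleft [ 0.553 -0.231  0.106]
j2 [ 0.477 -0.183  0.106]
j3 [ 0.453 -0.266  0.106]
j4 [ 0.378 -0.309  0.106]
plate [0.591 0.033 0.072]
(585, 765, 3)
```

View pics/c1.png

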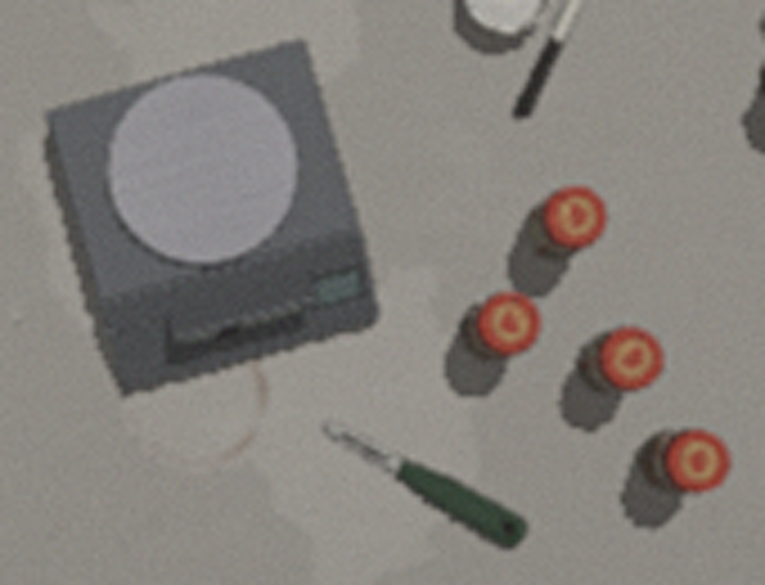

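Candidates by distance from the base are jar A (550,287) at 0.599 m, B at 0.513, C at 0.528 and D at 0.495. I choose A, at about (0.552,-0.233): it is the farthest from the base, and the crop shows it at (575,217) with the others distinct. The scale's yaw is about 0.235. I'll move to a look pose in front of the scale with the jaws shut.

```bash
python3 -m creep '{"linear":[[-0.89,0,0.82],[-0.89,0,0.82],[-0.89,0,0.82],[-0.89,0,0.82],[-0.89,0,0.82],[-0.89,0,0.82],[-0.89,0,0.82],[-0.89,0,0.82],[-0.89,0,0.82],[-0.89,0,0.82],[-0.89,0,0.82],[-0.89,0,0.82]],"twist":[[0,0,0],[0,0,0],[0,0,0],[0,0,0],[0,0,0],[0,0,0],[0,0,0],[0,0,0],[0,0,0],[0,0,0],[0,0,0],[0,0,0]],"grip":[-1,-1,-1,-1,-1,-1,-1,-1,-1,-1,-1,-1]}' 20
python3 -m creep '{"linear":[[-0.89,0,0.82],[-0.89,0,0.82],[-0.89,0,0.82],[-0.89,0,0.82],[0,0,0],[0,0,0],[0,0,0],[0,0,0],[0,0,0],[0,0,0],[0,0,0]],"twist":[[0,0,0],[0,0,0],[0,5.1,0],[0,5.2,0],[7.2,0,0],[7.2,0,0],[7.2,0,0],[7.2,0,0],[7.2,0,0],[0,0,0],[0,0,0]],"grip":[-1,-1,-1,-1,-1,-1,-1,-1,-1,-1,-1]}'
python3 - <<'E'
from h import *
print(tool()[0],tool()[1].as_matrix().round(3),get_state()["q"],get_state()["width"])
c=read_camera("wrist"); print(c["K"],c["rvec"],c["tvec"]); cv2.imwrite("pics/w1.png",cv2.resize(c["img"][:,:,::-1],(800,600),interpolation=cv2.INTER_CUBIC))
E
```

```text
t: 1.4
ee_pos: [0.3932, -0.1579, 0.2503]
tcp_rot: [0.592, -0.592, 0.386, -0.386]
ft_force: [0.7, -0.1, -0.4]
width: 0.0002
t: 2.5
ee_pos: [0.4426, -0.0235, 0.2502]
tcp_rot: [0.699, -0.357, 0.282, -0.552]
ft_force: [0.7, -0.6, 1.5]
width: -0.0
[ 0.44263402 -0.02352581  0.25022139] [[ 0.232  0.57   0.788]
 [-0.973  0.136  0.188]
 [ 0.    -0.81   0.586]] [-0.46613842 -0.57900746  2.391929    0.50801151  0.8900317   0.63434841] -2.5488429821990846e-05
[[312.2345477    0.         252.63340885]
 [  0.         312.2345477  194.33489375]
 [  0.           0.           1.        ]] [ 2.23618542 -1.76432085  0.31228979] [-0.12681728  0.51734181  0.22619028]
```

View pics/w1.png

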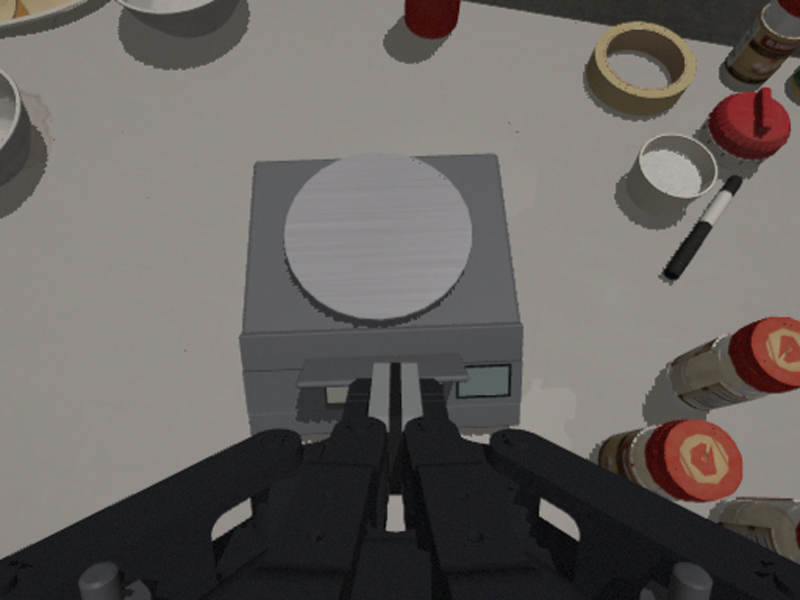

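The wrist view shows the scale: back corners at (253,163) and (497,155), ridge at (242,335) and (522,325), brow outer edge from (298,386) to (467,380), and the light slot floor just visible at (338,398).

```bash
python3 - <<'E'
from h import *
c=read_camera("wrist"); k=.64
f=lambda u,v,z: ray(c,(u+.5)*k-.5,(v+.5)*k-.5,z)
P={n:f(*a) for n,a in dict(bl=(253,163,.06),br=(497,155,.06),rl=(242,335,.065),rr=(522,325,.065),ol=(298,387,.083),orr=(467,380,.083),pl=(285,237,.072),pr=(471,237,.072),pt=(378,153,.072),pb=(378,320,.072)).items()}
for n,p in P.items(): print(n,p.round(4))
for a,b in (("bl","br"),("rl","rr"),("ol","orr")):
    d=P[a]-P[b]; print(a,"yaw",np.arctan2(-d[0],d[1]).round(4),"len",np.hypot(*d[:2]).round(4),"mid",((P[a]+P[b])/2).round(4))
print("plate",((P["pl"]+P["pr"])/2).round(4),((P["pt"]+P["pb"])/2).round(4),np.linalg.norm(P["pl"]-P["pr"]),np.linalg.norm(P["pt"]-P["pb"]))
y=.235; ex=np.array([np.cos(y),np.sin(y)])
m=(P["ol"]+P["orr"])/2; print("slot from brow",m[:2]+.0053*ex)
m=(P["rl"]+P["rr"])/2; print("slot from ridge",m[:2]-ex*.026/np.tan(np.radians(36)))
E
```

```text
bl [0.6372 0.1402 0.06  ]
br [ 0.6912 -0.0509  0.06  ]
rl [0.4966 0.0977 0.065 ]
rr [ 0.5495 -0.091   0.065 ]
ol [0.4685 0.0445 0.083 ]
orr [ 0.498  -0.0589  0.083 ]
pl [0.5735 0.0897 0.072 ]
pr [ 0.6055 -0.0433  0.072 ]
pt [0.6616 0.0414 0.072 ]
pb [0.5272 0.0074 0.072 ]
bl yaw 0.2753 len 0.1985 mid [0.6642 0.0446 0.06  ]
rl yaw 0.2733 len 0.196 mid [0.523  0.0033 0.065 ]
ol yaw 0.2776 len 0.1075 mid [ 0.4833 -0.0072  0.083 ]
plate [0.5895 0.0232 0.072 ] [0.5944 0.0244 0.072 ] 0.13676832649723714 0.13856709910305295
slot from brow [ 0.48842076 -0.0059668 ]
slot from ridge [ 0.48823588 -0.0050282 ]
```

```bash
cat >> h.py <<'E'
YAW=.275; S=np.array([.4885,-.006,.039])
ex=np.array([np.cos(YAW),np.sin(YAW),0]); ey=np.array([-np.sin(YAW),np.cos(YAW),0]); a=np.radians(36)
up=np.cos(a)*ex+np.sin(a)*[0,0,1]; n=-np.sin(a)*ex+np.cos(a)*np.array([0,0,1.])
up=np.cos(a)*ex+np.array([0,0,np.sin(a)])
RT=R.from_matrix(np.c_[-ey,-n,up])
def delta(p,Rt):
    p0,R0=tool(); print("lin(30mm):",(R0.inv().apply(p-p0)/.03).round(3),"twist:",np.degrees((R0.inv()*Rt).as_rotvec()).round(2))
def slotcoord():  # tip in slot frame mm: up slope, left, out
    p,R0=tool(); t=p+.019*R0.apply([0,1,0])-S; print("tip up,left,out mm:",(1e3*np.array([t@up,t@ey,t@n])).round(1))
E
python3 - <<'E'
from h import *
slotcoord(); delta(S-.021*ey+n*(.019+.055),RT)
E
```

```text
Traceback (most recent call last):
  File "h.py", line 14, in <module>
    up=np.cos(a)*ex+np.sin(a)*[0,0,1]; n=-np.sin(a)*ex+np.cos(a)*np.array([0,0,1.])
                    ~~~~~~~~~^~~~~~~~
TypeError: can't multiply sequence by non-int of type 'numpy.float64'
```

```bash
sed -i 's/^up=np.cos(a)\*ex+np.sin(a)\*\[0,0,1\]; //' h.py
python3 - <<'E'
from h import *
slotcoord(); delta(S-.021*ey+n*(.019+.055),RT)
E
```

```text
tip up,left,out mm: [ 86.8  -5.3 181.2]
lin(30mm): [ 0.525  4.219 -2.879] twist: [-0.02 -1.74  1.38]
```

```bash
python3 -m creep '{"linear":[[0.1,0.4,-0.96],[0.1,0.8,-0.96],[0.1,1,-0.96],[0.1,1,0],[0.12,1,0],[0,0,0],[0,0,0]],"twist":[[0,0,0],[0,0,0],[0,0,0],[0,0,0],[0,-1.74,1.38],[0,0,0],[0,0,0]],"grip":[-1,-1,-1,-1,-1,-1,-1]}'
python3 - <<'E'
from h import *
slotcoord(); delta(S-.021*ey+n*(.019+.055),RT); print(get_state()["q"])
c=read_camera("wrist"); cv2.imwrite("pics/w2.png",cv2.resize(c["img"][150:384,130:400,::-1],None,fx=2.5,fy=2.5,interpolation=cv2.INTER_CUBIC))
c=read_camera("scene"); cv2.imwrite("pics/s2.png",cv2.resize(c["img"][140:240,190:310,::-1],None,fx=6,fy=6,interpolation=cv2.INTER_CUBIC))
E
```

```text
t: 3.3
ee_pos: [0.4514, -0.037, 0.0971]
tcp_rot: [0.711, -0.362, 0.276, -0.536]
ft_force: [0.1, 0.3, 1.4]
width: -0.0001
tip up,left,out mm: [ -1.6 -19.7  53.9]
lin(30mm): [ 0.042 -0.036  0.051] twist: [ 0.13 -0.08 -0.23]
[-0.51328253 -0.19125559  2.47750073  0.88476162  0.57130599  0.08822942]
```

View pics/w2.png

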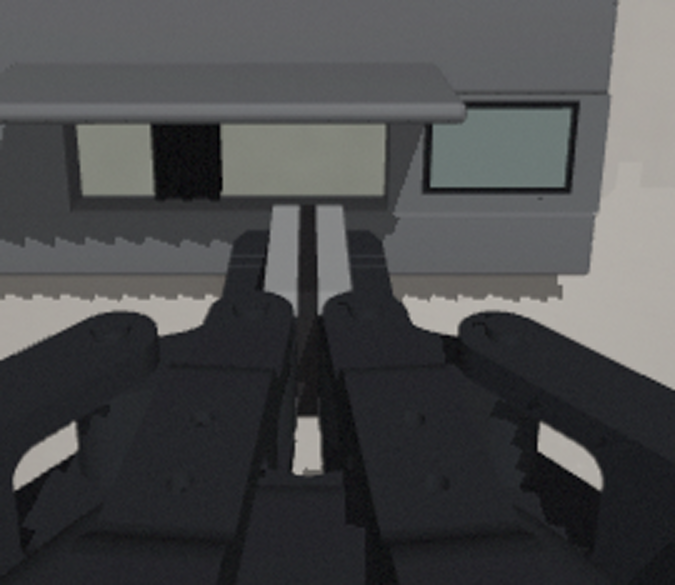

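View pics/s2.png

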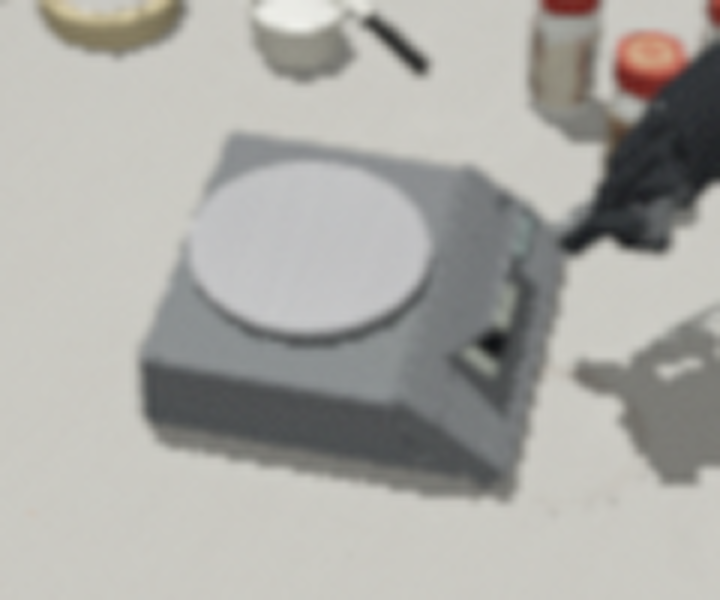

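The close wrist view shows the slot, with the knob at columns 152–220 and free floor from 220 to 386. The mouth's lower corners are at about (70,208) and (390,207). I'll check my slot model against these pixels.

```bash
python3 - <<'E'
from h import *
c=read_camera("wrist")
g=lambda u,l,o: S+up*u*.001+ey*l*.001+n*o*.001
names=["mouthLL","mouthLR","floorLL","floorLR","knobRlow(off,top)","knobLlow","browL","browR","tip"]
pts=[g(-16,43,0),g(-16,-43,0),g(-16,43,-12),g(-16,-43,-12),g(-14.5,1,-3),g(-14.5,19,-3),g(20,55,40),g(20,-55,40)]
p,R0=tool(); pts.append(p+.019*R0.apply([0,1,0]))
q=proj(c,pts)
for a_,b in zip(names,q): print(a_,((b-[130,150]+.5)*2.5-.5).round(1))
E
```

```text
mouthLL [ 71.1 212.5]
mouthLR [385.  212.8]
floorLL [ 83.3 196.2]
floorLR [381.1 196.5]
knobRlow(off,top) [225.4 203.4]
knobLlow [160.4 203.3]
browL [-54.2 129.2]
browR [464.2 129.7]
tip [302.7 246. ]
```

The model fits to about 1–2 mm, with the slot roughly 1.2 mm further up the slope. I'll insert in guarded steps.

```bash
python3 -m creep '{"linear":[[0.03,0,0.09],[0,0.4,0],[0,0.4,0],[0,0.4,0],[0,0.3,0],[0,0,0],[0,0,0]],"twist":[[0.1,0,-0.2],[0,0,0],[0,0,0],[0,0,0],[0,0,0],[0,0,0],[0,0,0]],"grip":[-1,-1,-1,-1,-1,-1,-1]}'
python3 -c "
from h import *
slotcoord()"
python3 -m creep '{"linear":[[0,0.1,0],[0,0.1,0],[0,0,0],[0,0,0]],"twist":[[0,0,0],[0,0,0],[0,0,0],[0,0,0]],"grip":[-1,-1,-1,-1]}'
python3 -c "
from h import *
slotcoord()"
```

```text
t: 4.15
ee_pos: [0.4792, -0.0308, 0.0642]
tcp_rot: [0.71, -0.361, 0.272, -0.54]
ft_force: [0.2, -0.0, -0.3]
width: -0.0
tip up,left,out mm: [  2.2 -21.4  10.6]
t: 4.55
ee_pos: [0.482, -0.0296, 0.058]
tcp_rot: [0.71, -0.361, 0.274, -0.539]
ft_force: [-0.5, 0.7, -0.4]
width: -0.0003
tip up,left,out mm: [  0.9 -20.9   3.8]
```

```bash
python3 -m creep '{"linear":[[0,0.1,0],[0,0.1,0],[0,0,0]],"twist":[[0,0,0],[0,0,0],[0,0,0]],"grip":[-1,-1,-1]}'
python3 -m creep '{"linear":[[0,0.08,0],[0,0,0],[0,0,0]],"twist":[[0,0,0],[0,0,0],[0,0,0]],"grip":[-1,-1,-1]}'
python3 -m creep '{"linear":[[0,0.07,0],[0,0,0],[0,0,0]],"twist":[[0,0,0],[0,0,0],[0,0,0]],"grip":[-1,-1,-1]}'
python3 -c "
from h import *
slotcoord()"
```

```text
t: 4.85
ee_pos: [0.4854, -0.0285, 0.0527]
tcp_rot: [0.71, -0.361, 0.274, -0.539]
ft_force: [-0.0, 0.2, -0.5]
width: -0.0003
t: 5.15
ee_pos: [0.4867, -0.0282, 0.0511]
tcp_rot: [0.71, -0.361, 0.274, -0.539]
ft_force: [0.3, 0.2, -0.6]
width: -0.0002
t: 5.45
ee_pos: [0.488, -0.0279, 0.0494]
tcp_rot: [0.71, -0.361, 0.274, -0.539]
ft_force: [-0.0, -0.3, 0.3]
width: -0.0001
tip up,left,out mm: [  0.9 -21.   -6.8]
```

```bash
python3 -m creep '{"linear":[[-0.2,0.02,0],[-0.2,0.02,0],[-0.2,0,0],[-0.2,0,0],[0,0,0]],"twist":[[0,0,0],[0,0,0],[0,0,0],[0,0,0],[0,0,0]],"grip":[-1,-1,-1,-1,-1]}'
python3 -c "
from h import *
slotcoord(); c=read_camera('wrist')"
python3 -m creep '{"linear":[[-0.1,0,0],[-0.1,0,0],[0,0,0]],"twist":[[0,0,0],[0,0,0],[0,0,0]],"grip":[-1,-1,-1]}'
python3 -c "
from h import *
slotcoord()"
```

```text
t: 5.95
ee_pos: [0.4818, -0.0039, 0.0484]
tcp_rot: [0.71, -0.362, 0.273, -0.539]
ft_force: [-0.2, -1.0, -1.0]
width: -0.0001
tip up,left,out mm: [ 0.8  3.8 -7.9]
t: 6.3
ee_pos: [0.4806, 0.0012, 0.0485]
tcp_rot: [0.71, -0.361, 0.273, -0.539]
ft_force: [0.1, -2.5, 0.9]
width: -0.0001
tip up,left,out mm: [ 1.   9.1 -7.9]
```

```bash
python3 -m creep '{"linear":[[-0.08,0,0],[-0.08,0,0],[0,0,0]],"twist":[[0,0,0],[0,0,0],[0,0,0]],"grip":[-1,-1,-1]}'
python3 -m creep '{"linear":[[-0.08,0,0],[0,0,0]],"twist":[[0,0,0],[0,0,0]],"grip":[-1,-1]}'
python3 - <<'E'
from h import *
slotcoord()
c=read_camera("wrist"); cv2.imwrite("pics/w3.png",cv2.resize(c["img"][150:300,130:400,::-1],None,fx=2.5,fy=2.5,interpolation=cv2.INTER_CUBIC))
E
```

```text
t: 6.6
ee_pos: [0.4792, 0.0061, 0.0485]
tcp_rot: [0.71, -0.361, 0.273, -0.539]
ft_force: [-0.3, -2.2, 0.6]
width: 0.0002
t: 6.8
ee_pos: [0.4786, 0.0084, 0.0485]
tcp_rot: [0.71, -0.361, 0.273, -0.539]
ft_force: [-0.4, -2.1, 1.2]
width: 0.0005
tip up,left,out mm: [ 1.1 16.5 -8. ]
```

View pics/w3.png

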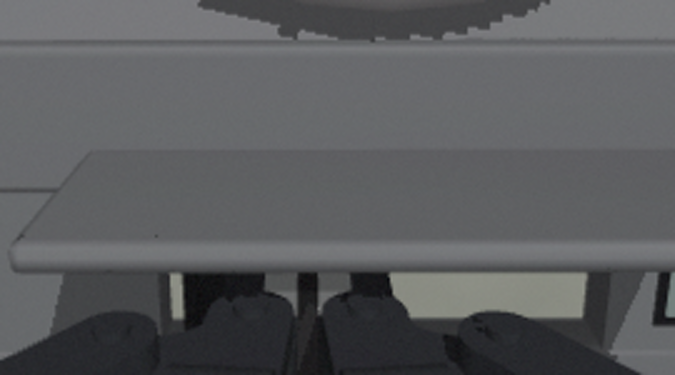

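The knob (columns 185–265) is almost at the left end, with a sliver of floor at 170–184, about 3 mm. I'll keep pushing until the force rises.

```bash
python3 -m creep '{"linear":[[-0.07,0,0],[0,0,0]],"twist":[[0,0,0],[0,0,0]],"grip":[-1,-1]}'
python3 -m creep '{"linear":[[-0.05,0,0],[0,0,0]],"twist":[[0,0,0],[0,0,0]],"grip":[-1,-1]}'
python3 -m creep '{"linear":[[-0.05,0,0],[0,0,0]],"twist":[[0,0,0],[0,0,0]],"grip":[-1,-1]}'
python3 -c "
from h import *
slotcoord()"
```

```text
t: 7.05
ee_pos: [0.4781, 0.0103, 0.0485]
tcp_rot: [0.71, -0.361, 0.273, -0.539]
ft_force: [-0.1, -1.7, 0.9]
width: -0.0003
t: 7.25
ee_pos: [0.4777, 0.0117, 0.0486]
tcp_rot: [0.71, -0.361, 0.273, -0.539]
ft_force: [0.3, -1.8, 0.3]
width: 0.0
t: 7.45
ee_pos: [0.4776, 0.0122, 0.0486]
tcp_rot: [0.709, -0.362, 0.273, -0.54]
ft_force: [0.3, -5.7, -1.6]
width: -0.0002
tip up,left,out mm: [ 1.2 20.4 -8. ]
```

```bash
python3 -m creep '{"linear":[[-0.05,0,0],[0,0,0]],"twist":[[0,0,0],[0,0,0]],"grip":[-1,-1]}'
python3 -m creep '{"linear":[[-0.04,0,0],[0,0,0],[0,0,0]],"twist":[[0,0,0],[0,0,0],[0,0,0]],"grip":[-1,-1,-1]}'
python3 -c "
from h import *
slotcoord()"
```

```text
t: 7.65
ee_pos: [0.4775, 0.0124, 0.0486]
tcp_rot: [0.708, -0.362, 0.273, -0.541]
ft_force: [1.6, -7.9, -1.4]
width: 0.0004
t: 7.95
ee_pos: [0.4775, 0.0125, 0.0486]
tcp_rot: [0.707, -0.363, 0.272, -0.542]
ft_force: [1.3, -9.5, -4.2]
width: -0.0002
tip up,left,out mm: [ 1.2 20.6 -7.9]
```

It is at the stop: 9.5 N with no further travel. I'll back off to the right, withdraw square to the face, and check.

```bash
python3 -m creep '{"linear":[[0.25,0,0],[0.15,0,0],[0,0,0],[0,-0.4,0],[0,-0.6,0],[0,-0.8,0],[0,-0.8,0],[0,0,0],[0,0,0]],"twist":[[0,0,0],[0,0,0],[0,0,0],[0,0,0],[0,0,0],[0,0,0],[0,0,0],[0,0,0],[0,0,0]],"grip":[-1,-1,-1,-1,-1,-1,-1,-1,-1]}'
python3 - <<'E'
from h import *
slotcoord(); print(tool()[1].as_matrix().round(3))
c=read_camera("wrist"); cv2.imwrite("pics/w4.png",cv2.resize(c["img"][130:300,130:400,::-1],None,fx=2.5,fy=2.5,interpolation=cv2.INTER_CUBIC))
# jar A via wrist? 
Rv=R.from_matrix([[0,0,1],[-1,0,0],[0,-1,0]])
delta(np.array([.552,-.233,.25]),Rv)
E
```

```text
t: 8.85
ee_pos: [0.4357, -0.0081, 0.1118]
tcp_rot: [0.71, -0.361, 0.273, -0.539]
ft_force: [0.1, -0.5, -1.2]
width: 0.0001
tip up,left,out mm: [ 1.2 12.3 70.1]
[[ 0.27   0.569  0.777]
 [-0.963  0.158  0.219]
 [ 0.002 -0.807  0.59 ]]
lin(30mm): [ 8.278 -2.728  4.118] twist: [-35.87  15.13  -4.91]
```

View pics/w4.png

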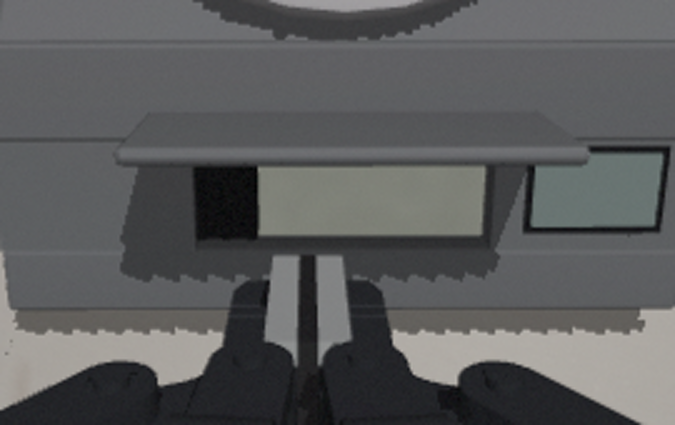

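The knob (195–258) lies against the slot's left end with no gap, so the scale is on. Next is jar A: rise, straighten the tool and open the jaws.

```bash
python3 -m creep '{"linear":[[0,-0.75,0.55],[0,-0.75,0.55],[0,-0.75,0.55],[0,-0.75,0.55],[0,-0.75,0.55],[0,0,0],[0,0,0],[0,0,0],[0,0,0],[0,0,0],[0,0,0],[0,0,0]],"twist":[[0,0,0],[0,0,0],[0,0,0],[0,0,0],[0,0,0],[-7.2,0,0],[-7.2,0,0],[-7.2,0,0],[-7.2,0,0],[-7.2,0,0],[0,8,0],[0,7.5,0]],"grip":[-1,-1,-1,-1,-1,0.7,0.7,0.7,0.7,0.7,0.7,0.7]}'
python3 - <<'E'
from h import *
print(tool()[0],tool()[1].as_matrix().round(3))
delta(np.array([.552,-.233,.2]),R.from_matrix([[0,0,1],[-1,0,0],[0,-1,0]]))
E
```

```text
t: 10.1
ee_pos: [0.4364, -0.0067, 0.2483]
tcp_rot: [0.499, -0.5, 0.502, -0.499]
ft_force: [0.8, 0.2, -0.2]
width: 0.0728
[ 0.43639358 -0.00666681  0.24830556] [[-0.    -0.004  1.   ]
 [-1.     0.002 -0.   ]
 [-0.002 -1.    -0.004]]
lin(30mm): [7.546 1.581 3.862] twist: [ 0.22 -0.02 -0.1 ]
```

```bash
python3 -m creep '{"linear":[[0.94,0.1,0.48],[0.94,0.1,0.48],[0.94,0.1,0.48],[0.94,0.1,0.48],[0.94,0.1,0.48],[0.94,0.1,0.48],[0.94,0.1,0.48],[0.95,0.1,0.48],[0,0,0],[0,0,0]],"twist":[[0,0,0],[0,0,0],[0,0,0],[0,0,0],[0,0,0],[0,0,0],[0,0,0],[0,0,0],[0,0,0],[0,0,0]],"grip":[0.7,0.7,0.7,0.7,0.7,0.7,0.7,0.7,0.7,0.7]}'
python3 - <<'E'
from h import *
c=read_camera("wrist")
for z in (.106,): print(((proj(c,[[.552,-.233,z],[.552+.0225,-.233,z],[.552,-.233+.0225,z]])+.5)/.64-.5).round(1))
cv2.imwrite("pics/w5.png",cv2.resize(c["img"][:,:,::-1],(800,600),interpolation=cv2.INTER_CUBIC))
E
```

```text
t: 11.1
ee_pos: [0.5513, -0.233, 0.2243]
tcp_rot: [0.501, -0.5, 0.501, -0.498]
ft_force: [0.0, 0.6, -0.3]
width: 0.0725
[[393.5 302.7]
 [393.6 259.6]
 [349.8 302.6]]
```

View pics/w5.png

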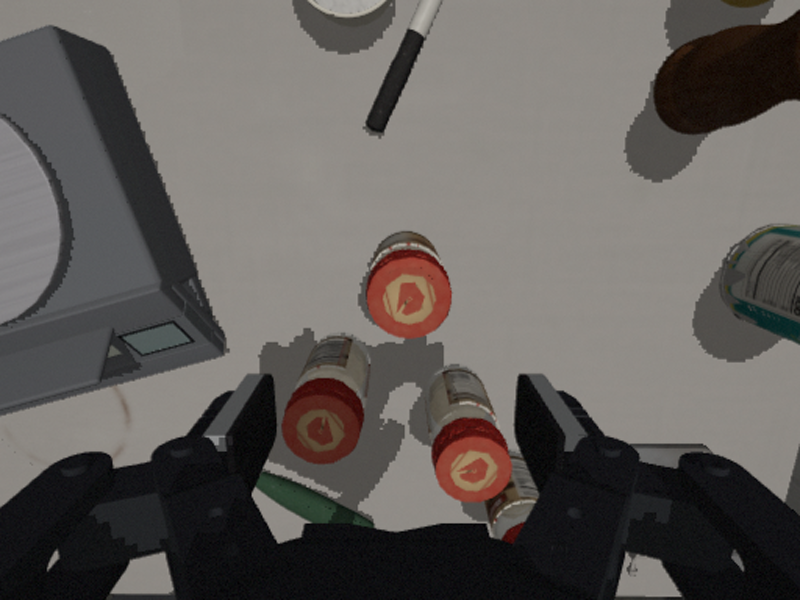

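The picture shows jar A's cap centred at (409,294), 15 px right and 9 px above prediction, so the jar is at about (0.556,-0.240). The neighbours at (323,423) and (472,465) are clear of both finger paths. I'll correct, descend and grip.

```bash
python3 -m creep '{"linear":[[0.23,0,0.15],[0,0.8,0],[0,0.8,0],[0,0.8,0],[0,0.8,0],[0,0.8,0],[0,0.8,0],[0,0,0],[0,0,0]],"twist":[[0,0,0],[0,0,0],[0,0,0],[0,0,0],[0,0,0],[0,0,0],[0,0,0],[0,0,0],[0,0,0]],"grip":[0.7,0.7,0.7,0.7,0.7,0.7,0.7,0.7,0.7]}'
python3 -m creep '{"linear":[[0,0,0],[0,0,0],[0,0,0],[0,0,0],[0,0,0],[0,0,0],[0,0,0],[0,0,0]],"twist":[[0,0,0],[0,0,0],[0,0,0],[0,0,0],[0,0,0],[0,0,0],[0,0,0],[0,0,0]],"grip":[-0.3,-1,-1,-1,-1,-1,-1,-1]}' 25
```

```text
t: 12.05
ee_pos: [0.5562, -0.24, 0.0834]
tcp_rot: [0.501, -0.5, 0.499, -0.5]
ft_force: [0.9, 0.4, 1.0]
width: 0.0726
t: 12.85
ee_pos: [0.5578, -0.2411, 0.0856]
tcp_rot: [0.501, -0.5, 0.498, -0.501]
ft_force: [-0.1, 1.7, 6.9]
width: 0.0439
```

```bash
python3 -m creep '{"linear":[[0,-0.2,0],[0,-0.5,0],[0,-0.6,0],[0,-0.6,0],[0,-0.6,0],[0,-0.6,0],[0,-0.5,0],[0,-0.2,0],[0,0,0]],"twist":[[0,0,0],[0,0,0],[0,0,0],[0,0,0],[0,0,0],[0,0,0],[0,0,0],[0,0,0],[0,0,0]],"grip":[-1,-1,-1,-1,-1,-1,-1,-1,-1]}'
python3 -m creep '{"linear":[[-0.4,0,0],[-0.8,0,0.1],[-0.9,0,0.15],[-0.9,0,0.15],[-0.9,0,0.15],[-0.9,0,0.15],[-0.9,0,0.15],[-0.9,0,0.15],[-0.9,0,0.14],[-0.8,0,0],[-0.5,0,0],[0,0,0]],"twist":[[0,0,0],[0,0,0],[0,0,0],[0,0,0],[0,0,0],[0,0,0],[0,0,0],[0,0,0],[0,0,0],[0,0,0],[0,0,0],[0,0,0]],"grip":[-1,-1,-1,-1,-1,-1,-1,-1,-1,-1,-1,-1]}'
python3 - <<'E'
from h import *
p,r=tool(); print(p,r.as_matrix().round(3),get_state()["width"])
c=read_camera("scene"); cv2.imwrite("pics/s6.png",cv2.resize(c["img"][100:250,150:350,::-1],None,fx=4,fy=4,interpolation=cv2.INTER_CUBIC))
E
```

```text
t: 13.75
ee_pos: [0.5567, -0.241, 0.1989]
tcp_rot: [0.501, -0.5, 0.498, -0.501]
ft_force: [1.1, -0.1, -0.9]
width: 0.0438
t: 14.95
ee_pos: [0.5886, 0.0257, 0.196]
tcp_rot: [-0.501, 0.501, -0.499, 0.499]
ft_force: [0.1, -0.5, -1.5]
width: 0.0439
[0.58858172 0.02569185 0.19603216] [[ 0.005 -0.     1.   ]
 [-1.    -0.     0.005]
 [ 0.    -1.    -0.   ]] 0.043877545642776176
```

View pics/s6.png

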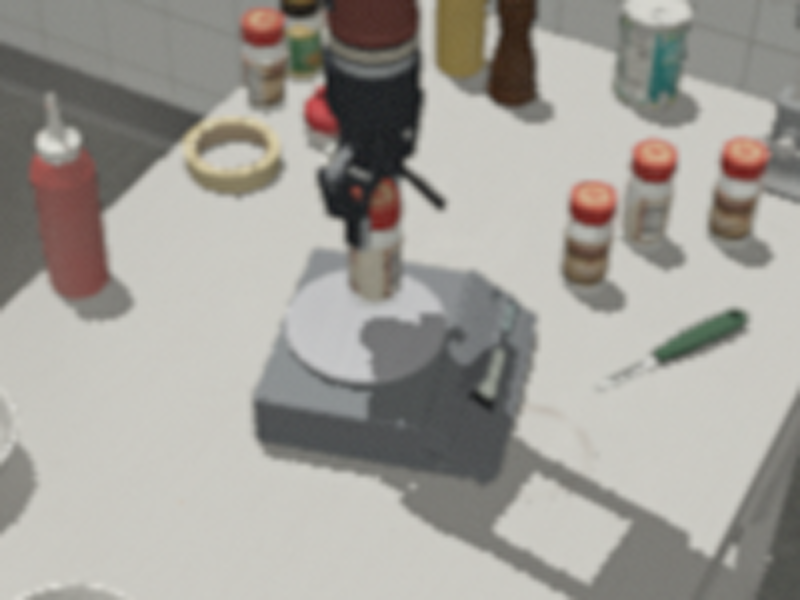

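The jar (375,250) is held upright over the plate, with its foot about 38 mm above it. The other jars are still standing. I'll lower it in guarded steps.

```bash
python3 -m creep '{"linear":[[0,0.3,0.1],[0,0.4,0],[0,0.3,0],[0,0.1,0],[0,0,0],[0,0,0]],"twist":[[0,0,0],[0,0,0],[0,0,0],[0,0,0],[0,0,0],[0,0,0]],"grip":[-1,-1,-1,-1,-1,-1]}'
python3 -m creep '{"linear":[[0,0.05,0],[0,0.05,0],[0,0,0],[0,0,0]],"twist":[[0,0,0],[0,0,0],[0,0,0],[0,0,0]],"grip":[-1,-1,-1,-1]}'
python3 -m creep '{"linear":[[0,0.04,0],[0,0,0],[0,0,0]],"twist":[[0,0,0],[0,0,0],[0,0,0]],"grip":[-1,-1,-1]}'
```

```text
t: 15.6
ee_pos: [0.5929, 0.0232, 0.1642]
tcp_rot: [0.501, -0.5, 0.499, -0.5]
ft_force: [-0.7, -0.2, -0.5]
width: 0.044
t: 16.0
ee_pos: [0.5928, 0.0235, 0.1614]
tcp_rot: [0.501, -0.5, 0.499, -0.5]
ft_force: [-0.4, 0.3, -1.6]
width: 0.0438
t: 16.3
ee_pos: [0.5927, 0.0235, 0.16]
tcp_rot: [0.501, -0.5, 0.499, -0.5]
ft_force: [-0.4, 0.1, -1.2]
width: 0.044
```

```bash
python3 -m creep '{"linear":[[0,0.04,0],[0,0,0],[0,0,0]],"twist":[[0,0,0],[0,0,0],[0,0,0]],"grip":[-1,-1,-1]}'
python3 -m creep '{"linear":[[0,0.04,0],[0,0,0],[0,0,0]],"twist":[[0,0,0],[0,0,0],[0,0,0]],"grip":[-1,-1,-1]}'
python3 -m creep '{"linear":[[0,0.04,0],[0,0,0],[0,0,0]],"twist":[[0,0,0],[0,0,0],[0,0,0]],"grip":[-1,-1,-1]}'
```

```text
t: 16.6
ee_pos: [0.5927, 0.0235, 0.1588]
tcp_rot: [0.501, -0.5, 0.499, -0.5]
ft_force: [0.2, -0.5, -1.5]
width: 0.0439
t: 16.9
ee_pos: [0.5928, 0.0235, 0.1577]
tcp_rot: [0.501, -0.5, 0.499, -0.5]
ft_force: [0.3, -0.1, -0.8]
width: 0.0439
t: 17.2
ee_pos: [0.5933, 0.0235, 0.1576]
tcp_rot: [0.501, -0.5, 0.498, -0.5]
ft_force: [-0.8, 0.3, 5.3]
width: 0.0439
```

The foot reached the plate at the predicted height, with 5 N. I'll release and rise.

```bash
python3 -m creep '{"linear":[[0,-0.03,0],[0,0,0],[0,0,0],[0,0,0],[0,0,0],[0,0,0],[0,0,0],[0,0,0]],"twist":[[0,0,0],[0,0,0],[0,0,0],[0,0,0],[0,0,0],[0,0,0],[0,0,0],[0,0,0]],"grip":[0.1,0.2,0.3,0.5,0.7,0.7,0.7,0.7]}'
python3 -m creep '{"linear":[[0,-0.3,0],[0,-0.5,0],[0,-0.8,0],[0,-0.8,0],[0,-0.8,0],[0,-0.8,0],[0,-0.8,-0.3],[0,0,-0.8],[0,0,-0.8],[0,0,0],[0,0,0]],"twist":[[0,0,0],[0,0,0],[0,0,0],[0,0,0],[0,0,0],[0,0,0],[0,0,0],[0,0,0],[0,0,0],[0,0,0],[0,0,0]],"grip":[0.7,0.7,0.7,0.7,0.7,0.7,0.7,0.7,0.7,0.7,0.7]}'
python3 - <<'E'
from h import *
c=read_camera("scene"); a=cv2.resize(c["img"][100:250,150:350,::-1],None,fx=2.9,fy=2.9,interpolation=cv2.INTER_CUBIC)
d=read_camera("wrist"); b=cv2.resize(d["img"][:,:,::-1],(580,435))
b=b[:,:]; im=np.vstack([a,cv2.resize(b,(580,435))]); im=cv2.resize(im,None,fx=.68,fy=.68); 
cv2.imwrite("pics/f.png",np.hstack([a,b])[:, :] if False else im); print(im.shape)
print("jar axis pred scene foot/top:",((proj(c,[[.593,.0235,.072],[.593,.0235,.178]])-[150,100])*2.9*.68).round(0).tolist())
E
```

```text
t: 18.0
ee_pos: [0.5928, 0.0235, 0.1574]
tcp_rot: [0.501, -0.5, 0.499, -0.5]
ft_force: [0.8, -0.7, -0.5]
width: 0.0723
t: 19.1
ee_pos: [0.5359, 0.0235, 0.3029]
tcp_rot: [0.502, -0.5, 0.498, -0.501]
ft_force: [0.4, 1.2, 0.3]
width: 0.0727
(592, 394, 3)
jar axis pred scene foot/top: [[182.0, 156.0], [182.0, 110.0]]
```

View pics/f.png

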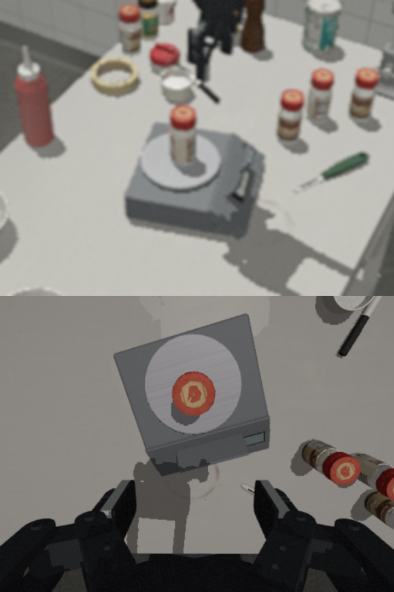

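The jar stands upright near the middle of the plate: its foot and cap are at (182,156) and (182,110), as predicted. The gripper is clear and the bystanders are undisturbed. I'm handing in.

```bash
python3 -c "
from rig import job_done; print(job_done())"
```

```text
the job is handed in; nothing more can be done
None
```

I switched the scale on first, then set the spice jar on its plate. I handed the job in at about 19 s.

- **Switch:** I pushed the knob left with shut, leaning fingertips until it stopped moving, with about 9.5 N on the fingers. A wrist picture afterwards showed it against the left end of the slot with no gap.
- **Jar:** I chose the one farthest from the base, about 0.60 m away, and lifted it from above. I lowered it until I felt about 5 N, at the height expected for the plate, and then let go. The last pictures show it upright near the middle of the plate, the gripper clear, and the other jars and the peeler undisturbed.
- **Disagreements:** The first camera estimates of the jar and the wrist view differed by about 8 mm, so I used the wrist view. My slot model was about 1–2 mm low on the slope, and I corrected for that before inserting the fingers. Gripping the jar pushed the tool up about 2 mm with 7 N, and it did no harm. No check failed.

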